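# Open the dial lock of the gilding case and present its shackle

### The job

Open the lock on the wooden case: turn its dial clockwise, click by click, until the red pointer snaps in at the yellow mark, and only then pull the orange shackle straight up out of the lock without forcing it, leaving the dial at the mark. Present the shackle for its record photograph: finish while still holding it upright and still, about 10 cm clear above the middle of the grey mat. Leave everything else where it is.

Things in the scene. Friction and masses are not known exactly. Their poses are not given: they have to be found in the camera images.
- case: wooden case, fixed, 200 x 260 mm (x, y), lid top 70 mm above its origin (centre of underside). On the lid a blue-topped dial lock, 92 x 158 mm, its top 100 mm above the case's origin. In the case's frame the dial's vertical axis is at (0, -35) mm, the seated shackle's middle at (0, +34) mm. A 2 mm steel strap lies on the lock's top under the bow. Position and yaw vary.
- dial (a joint): dial angle, rad, counter-clockwise from above positive, limits +-2.9. 0 = red pointer at the yellow mark, the only place (within 0.1) where the lock lets the shackle go. Starts 2 to 4 clicks on the positive side (about 1.05 to 2.1), so turn it clockwise. It snaps in at every click (pi/6 = 0.524 rad); about 0.05 N m takes it over a click.
- dial_grip (a point): middle of the dial's black bar grip, on the dial's axis, 148 mm above the case's origin. Bar 46 mm long, 14 mm thick, 30 mm high (top 12 mm above this point) on a thin stem over a 54 mm disc. The point's y axis runs along the bar, its -y end has the red pointer: grip across the thickness, along the point's x. The axes turn with the dial; at dial 0 they are parallel to the case's.
- mark (a point): yellow opening mark, a 6 x 15 mm bar on the lock's blue top beside the dial, on the case's -y side of the dial (this point is its middle).
- shackle_grip (a point): middle of the orange bow of the loose U-shackle (0.13 to 0.25 kg). Bow 13 mm thick (x), 56 long (y), 16 high; two 10 mm steel legs end 52 mm below this point. Seated: axes parallel to the case's, point 128 mm above the case's origin, legs 24 mm deep in the lock with 2 mm play. Dial off the mark: a tooth stops it after 4 mm of lift. Else it comes straight up, clear after 30 mm.
- mat: grey square photo mat with a strip of colour patches along its far edge, fixed, 150 x 150 x 4 mm, origin at the centre of its underside. Position and yaw vary; it can be left or right of the case.
- weight: bystander: small brass weight, 26 mm diameter, 28 mm high, on a corner of the case's lid; origin at its underside
- cork_block: bystander: cork block 34 x 22 x 22 mm on the opposite corner of the case's lid; origin at its underside
- jar: bystander: jar with a red cap, 52 mm diameter, 65 mm high, standing beyond the mat; origin at its underside
- brush: bystander: brush lying at the left of the table
- spatula: bystander: spatula lying at the right of the table
- bowl: bystander: white bowl, 90 mm diameter, 40 mm high, at the far side; origin at its underside
- bottle: bystander: amber bottle, 56 mm diameter, 130 mm high, at the right; origin at its underside
Things that resemble listed ones, but are neither listed nor needed, are in the scene too. Of the things that look like the mat, take the one that is farthest from the robot's base at the start.

How it is judged:
By the outcome, as a careful person would: the job done as asked, in the order asked, and still so for the second after the job is handed in, while the arm keeps its last pose, push and grip.
It also fails if it takes over 61 s, if anything falls off the work surface, if the arm or the gripper's body presses on something with over 40 N, if the wrist force passes 120 N, or if a joint passes its speed limit or range.

### The arm

A 7-joint arm with a two-finger parallel gripper is mounted at the origin on the work surface. World frame = base frame: x ahead of the robot, y to its left, z up, the work surface at z = 0. Lengths are in m, angles in rad, forces in N, time in s.
With the tool pointing down it reaches from about 0.35 to 0.9 m from the base axis. Payload 7.2 kg.
Tool frame: the origin (TCP) lies on the centre line of the jaws, within the pads' length; the fingertips stand 8 mm ahead of it and the grasp point (between the pads) lies 11 mm behind it; z points along the fingers, y is the line along which they close (so a half turn about z gives the same grasp; the last joint's range is limited). The gripper opens to 88 mm and grips with 3 to 60 N. Pads are 20 mm wide; open, the fingers measure 115 mm over their backs; the gripper's body (75 mm by 178 mm) begins 61 mm behind the grasp point.
Start: joints at [-0.068, 0.411, -0.013, 1.596, 0.006, 1.134, -0.082], TCP at [0.625, -0, 0.231] pointing down, gripper open.
Joint ranges: [-2.95, 2.95], [-0.29, 1.99], [-1.47, 1.44], [0.14, 2.54], [-1.03, 4.17], [0.13, 1.85], [-2.86, 2.86]. Speed limits (rad/s): [2.39, 2.39, 3.01, 3.01, 3.14, 3.14, 3.14].

### API

Orientations are given as a unit quaternion [x, y, z, w].
In Python, from workcell import * gives the robot as it stands. Calls block until the motion is done:
- move_ptp(position, orientation): joint-space move of the TCP to a pose.
- move_linear(position, ori=None, rate=0.15): straight line of the TCP; ori=None keeps the orientation; rate is the mean speed in m/s.
- move_j(angles): joint-space move.
- gripper_to(opening): finger opening in m; the grip force is fixed at half the most; returns when the fingers have stopped.
- dwell(seconds).
- inverse_kinematics(position, orientation): joint angles nearest the present ones, or None.
- get_image(name): name is "scene" or "side" or "wrist"; returns a dict with "color" (420x560x3 uint8, red, green, blue), "depth" (420x560 float32, m along the optical axis (not along the pixel's ray), 0 where there is no reading), "mtx" (3x3 intrinsics, pixels), "world_to_cam" (4x4, takes a point from world to camera coordinates); the wrist camera has in their place "mount" (4x4, takes a point from camera to tool coordinates, whose origin is the TCP and whose axes are the flange's). Camera axes: x right, y up, looking along -z (the intrinsics and any distortion apply to the point x, -y, -z); pixel columns grow to the right and rows downward; lengths in m; the calibration is good to about 2 mm. A picture is of the moment at which its call begins: read the wrist's pose just before it.
A pose or a line that the arm cannot do raises PlanningError and nothing moves.
- job_done(): hands the job in; it is judged then, once.
Trained networks look in a picture, given as the dict that the camera call returned (one of the last four; its "shot" number tells which), for a name from the list of things; names that differ only in an ending like _2 or _b are one class to them, and where a whole thing is asked for, a point or a joint stands for the part that bears it (a point fixed in the world has none). Each returns a list of dicts, best first, with "p" (0 to 1); they miss things now and then, are a little off and sometimes report something else, mostly with a low value. They report only what shows in the picture. A call takes as long as a camera call. They do not tell look-alikes from the thing itself.
- spot_in(picture, query): "uv" ([column, row] in pixels, amid what is visible of it).
- outline_of(picture, query): "mask" (420x560 bool, what is visible of it) and "uv" ([column, row] in pixels, amid what is visible of it).
- tip_of(picture, query): "uv" ([column, row] in pixels: a listed point, or the origin of a listed thing).
Readings, each from a call of its own:
- get_time_s(): time.
- get_joints(): joint angles.
- get_dq(): joint speeds.
- get_effort(): joint torques, N m.
- get_tool_pos(): TCP position.
- get_eef_rot(): TCP orientation.
- get_ft_force(): force on the tool from outside, world axes, zero at the start.
- get_ft_torque(): the same for the moment, N m.
- get_grip_width(): finger opening in m.
- get_gripper_force(): force on a finger pad.
Only numpy, scipy, OpenCV 4.12 (cv2) and the standard library are available. Lean on these libraries where they do the work, as an engineer would, in place of code of your own. Each camera call takes 0.05 s, during which the arm holds its last target. There are 200 camera calls.

## Working session

There is one attempt and no reset: what is moved stays moved. The work goes in short steps, each a Python script; the robot and the scene stay as the last script left them, time stands still between calls to the robot, and variables do not carry over. Pictures are saved under pics/ and viewed, at most 10 in all, crops included, and the job is handed in when it is done.

```bash
mkdir -p pics
cat > h.py <<'E'
from workcell import *
import numpy as np, cv2
from scipy.spatial.transform import Rotation as R
def unproj(im,u,v,d=None,W=None):
    K=im["mtx"]
    if d is None: d=im["depth"][int(round(v)),int(round(u))]
    p=np.array([(u-K[0,2])/K[0,0]*d,-(v-K[1,2])/K[1,1]*d,-d,1])
    M=np.linalg.inv(im["world_to_cam"]) if W is None else W
    return (M@p)[:3]
def plane(im,u,v,z,W=None):
    a=unproj(im,u,v,.1,W);b=unproj(im,u,v,1.,W)
    return a+(b-a)*(z-a[2])/(b[2]-a[2])
def save(im,n,crop=None):
    c=im["color"][:,:,::-1]
    if crop: x0,y0,x1,y1,s=crop; c=cv2.resize(c[y0:y1,x0:x1],None,fx=s,fy=s)
    cv2.imwrite("pics/"+n,c)
E
python3 - <<'E'
from h import *
a=get_image("scene");b=get_image("side")
print([k for k in a], a["mtx"])
for n,im in(("scene",a),("side",b)):
    save(im,n+".png")
    for q in("case","mat","dial_grip","mark","shackle_grip"):
        for r in tip_of(im,q)[:3]:
            u,v=r["uv"]; print(n,q,round(r["p"],2),np.round(r["uv"]),unproj(im,u,v).round(3) if 0<=u<559 and 0<=v<419 else 0)
print(get_time_s())
E
```

```text
['color', 'depth', 'mtx', 'world_to_cam', 'shot'] [[497.78431324   0.         282.07289416]
 [  0.         497.78431324 210.24636028]
 [  0.           0.           1.        ]]
scene case 0.58 [296. 293.] [0.613 0.26  0.099]
scene case 0.33 [189. 214.] [ 0.724 -0.216  0.019]
scene mat 0.88 [396. 256.] [0.259 0.244 0.007]
scene mat 0.87 [235. 208.] [ 0.578 -0.182  0.001]
scene mat 0.56 [298. 177.] [ 0.329 -0.198  0.006]
scene mark 0.63 [288. 255.] [0.587 0.174 0.145]
scene shackle_grip 0.55 [299. 278.] [0.596 0.243 0.134]
side case 0.62 [255. 292.] [0.578 0.289 0.081]
side mat 0.67 [268. 212.] [ 0.583 -0.18   0.007]
side mat 0.65 [346. 210.] [ 0.324 -0.217  0.002]
side mat 0.57 [375. 308.] [0.269 0.246 0.005]
side dial_grip 0.55 [258. 241.] [0.579 0.18  0.156]
side mark 0.69 [313. 170.] [ 0.439 -0.49   0.001]
side mark 0.59 [267. 248.] [0.557 0.185 0.138]
side shackle_grip 0.45 [250. 261.] [0.595 0.237 0.135]
0.6
```

View pics/scene.png

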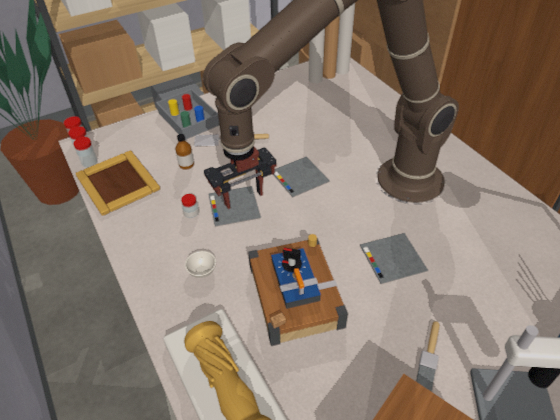

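View pics/side.png

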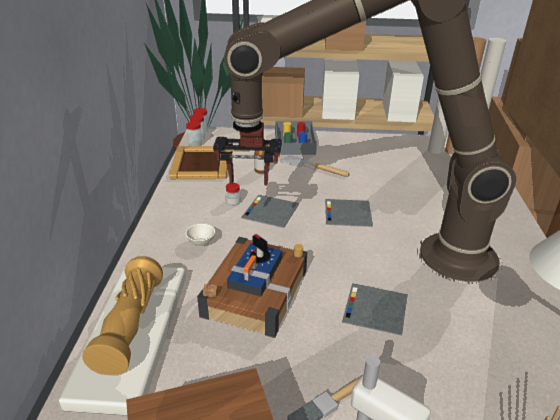

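The scene view shows the case at about (295,290), with the dial at (291,262) and the orange shackle at (298,278). There are three mats, and the one farthest from the base is at about (235,205), next to the jar. Next I'll look at the lock from above with the wrist camera.

```bash
cat >> h.py <<'E'
def wrist():
    p=np.array(get_tool_pos());q=get_eef_rot();im=get_image("wrist")
    T=np.eye(4);T[:3,:3]=R.from_quat(q).as_matrix();T[:3,3]=p
    return im,T@np.array(im["mount"])
E
python3 - <<'E'
from h import *
q=get_eef_rot();print(q,R.from_quat(q).as_matrix().round(3))
im=get_image("wrist");print(np.array(im["mount"]).round(3))
move_ptp([0.56,0.20,0.34],q)
im,W=wrist();save(im,"w1.png")
for n in("dial_grip","mark","shackle_grip","case","weight","cork_block"):
    for r in tip_of(im,n)[:2]:
        u,v=r["uv"]; print(n,round(r["p"],2),np.round(r["uv"]),unproj(im,u,v,None,W).round(4) if 0<=u<559 and 0<=v<419 else 0)
a=get_image("scene")
o=[r for r in outline_of(a,"mat")]
for r in o:
    m=r["mask"];vs,us=np.nonzero(m)
    P=np.array([plane(a,u,v,.004)[:2] for u,v in zip(us,vs)],dtype=np.float32)
    print("mat",round(r["p"],2),cv2.minAreaRect(P))
print(get_time_s())
E
```

```text
[7.07112511e-01 7.07101051e-01 1.08261266e-05 2.40442322e-05] [[ 0.  1.  0.]
 [ 1. -0. -0.]
 [-0.  0. -1.]]
[[-0.001  0.958  0.287  0.079]
 [ 1.     0.001 -0.001  0.001]
 [-0.002  0.287 -0.958 -0.154]
 [ 0.     0.     0.     1.   ]]
dial_grip 0.74 [285. 210.] [0.5746 0.1784 0.161 ]
mark 0.84 [283. 226.] [0.5743 0.1381 0.1004]
shackle_grip 0.59 [304. 156.] [0.5981 0.2395 0.1345]
case 0.58 [289. 168.] [0.5823 0.2188 0.0988]
weight 0.88 [219. 232.] [0.4839 0.1284 0.0978]
cork_block 0.81 [368. 110.] [0.6847 0.2933 0.0909]
mat 0.87 ((0.578046977519989, -0.19197294116020203), (0.15678225457668304, 0.14976468682289124), 73.26850128173828)
mat 0.65 ((0.32372987270355225, -0.20357364416122437), (0.11471889168024063, 0.15625117719173431), 1.7785167694091797)
mat 0.65 ((0.2688004970550537, 0.24191971123218536), (0.15552547574043274, 0.1535772979259491), 77.41061401367188)
2.0417
```

View pics/w1.png

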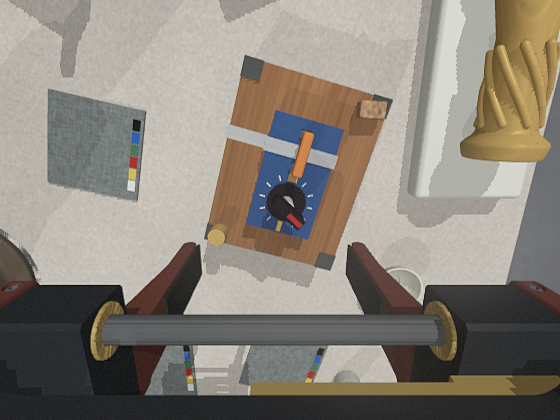

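The wrist view shows the lock yawed about -15°. The dial is at (285,203), with its red pointer at (296,220), and the yellow mark is at (279,227). The shackle bow is at (304,155). Now I'll fit the case pose and the pointer angle.

```bash
cat >> h.py <<'E'
def cloud(im,W,m):
    vs,us=np.nonzero(m&(im["depth"]>0)); return np.array([unproj(im,u,v,None,W) for u,v in zip(us,vs)])
def lock():
    im,W=wrist();h=cv2.cvtColor(im["color"],cv2.COLOR_RGB2HSV)
    H,S,V=[h[:,:,i].astype(int) for i in range(3)]
    roi=np.zeros(H.shape,bool);
    B=cloud(im,W,(H>105)&(H<125)&(S>150)&(V>50)); B=B[(abs(B[:,2]-.1)<.008)]
    r=cv2.minAreaRect(B[:,:2].astype(np.float32))
    O=cloud(im,W,(H>5)&(H<18)&(S>190)&(V>120)); O=O[(abs(O[:,2]-.134)<.007)]
    rd=cloud(im,W,((H<5)|(H>174))&(S>150)); rd=rd[(rd[:,2]>.12)&(rd[:,2]<.18)]
    return im,W,r,B,O,rd
E
python3 - <<'E'
from h import *
im,W,r,B,O,rd=lock()
print(r,np.median(B[:,2]));ro=cv2.minAreaRect(O[:,:2].astype(np.float32));print("bow",ro,len(O),O[:,2].max())
print("red",len(rd),rd.mean(0),rd[:,2].max(), cv2.minAreaRect(rd[:,:2].astype(np.float32)))
P=cloud(im,W,np.ones(im["depth"].shape,bool)) 
P=P[(P[:,2]>.152)&(P[:,2]<.166)&(abs(P[:,0]-.575)<.04)&(abs(P[:,1]-.178)<.04)]
print("bar",len(P),cv2.minAreaRect(P[:,:2].astype(np.float32)),P[:,2].mean())
E
```

```text
((0.5865333080291748, 0.20558695495128632), (0.15579600632190704, 0.08910074084997177), 74.67076110839844) 0.10010759129947
bow ((0.5934813022613525, 0.2520463466644287), (0.0, 0.0), 0.0) 1 0.1298171289234833
red 92 [0.58594997 0.16604028 0.16091026] 0.16268907410087546 ((0.586186945438385, 0.16562998294830322), (0.006427108310163021, 0.021118879318237305), 43.176239013671875)
bar 467 ((0.5782985091209412, 0.17328262329101562), (0.014152050949633121, 0.04569098353385925), 45.587520599365234) 0.159673742113982
```

Everything agrees: case yaw is -15.3°, the dial axis is at (0.578,0.172) and the dial angle is about 1.06 rad, which is two clicks. I'll grip the bar and turn it using joint 7 alone.

```bash
cat >> h.py <<'E'
R0=R.from_matrix([[0,1,0],[1,0,0],[0,0,-1]])
def ori(deg): return (R.from_euler("z",deg,degrees=True)*R0).as_quat()
def ang(): 
    y=R.from_quat(get_eef_rot()).as_matrix()[:,1]; return np.degrees(np.arctan2(y[1],y[0]))
E
python3 - <<'E'
from h import *
x,y=.578,.1727
print("t0",get_time_s())
gripper_to(.034)
move_ptp([x,y,.20],ori(45.6))
move_linear([x,y,.141],rate=.08)
print(np.round(get_ft_force(),1))
gripper_to(0.0)
print("w",get_grip_width(),get_gripper_force(),np.round(get_ft_force(),1),np.round(get_ft_torque(),2),ang())
j=np.array(get_joints()); k=np.array(inverse_kinematics([x,y,.141],ori(30.6))); print(np.round(k-j,3))
s=np.sign((k-j)[6])
for d in (15,30,45,60.9):
    t=j.copy(); t[6]+=s*np.radians(d); move_j(t); 
    print(d,ang(),np.round(get_tool_pos(),4),np.round(get_ft_force(),1),np.round(get_ft_torque(),3),get_time_s())
E
```

```text
t0 2.0917
[ 0.2 -0.4  0.8]
w 0.013594554262434243 29.99845325946808 [-2.1 -1.2  4.5] [-0.19  0.39 -0.06] 45.58695282831674
[-0.044 -0.003  0.06   0.003 -0.034 -0.005 -0.233]
15 30.819221454565348 [0.5778 0.1725 0.1414] [-2.1 -0.7  2.5] [-0.208  0.376 -0.017] 5.5167
30 15.952732618939345 [0.5776 0.1723 0.1414] [-3.3 -0.2  4.1] [-0.356  0.651 -0.068] 5.875
45 1.056368843697678 [0.5775 0.1724 0.1414] [-5.9 -2.2  4.2] [-0.491  1.069 -0.078] 6.2333
60.9 -14.82768595804399 [0.5773 0.1724 0.1414] [-5.8 -1.9  5. ] [-0.477  1.23  -0.133] 6.6083
```

Run:
```python
from h import *
gripper_to(.034)
p=get_tool_pos(); move_linear([p[0],p[1],.20],rate=.1)
move_ptp([.56,.17,.30],ori(0))
im,W=wrist();save(im,"w2.png",(160,40,420,240,3))
P=cloud(im,W,np.ones(im["depth"].shape,bool)) 
Q=P[(P[:,2]>.152)&(P[:,2]<.168)&(abs(P[:,0]-.578)<.04)&(abs(P[:,1]-.173)<.04)]
print("bar",len(Q),cv2.minAreaRect(Q[:,:2].astype(np.float32)),Q[:,2].mean())
Q=P[(P[:,2]>.128)&(P[:,2]<.142)&(abs(P[:,0]-.596)<.03)&(abs(P[:,1]-.2385)<.036)]
print("bow",len(Q),cv2.minAreaRect(Q[:,:2].astype(np.float32)),Q[:,2].max())
_,_,r,B,_,rd=lock(); print(r, rd.mean(0) if len(rd) else 0)
print(get_time_s())
```

```text
bar 606 ((0.5783459544181824, 0.1732308268547058), (0.04599415510892868, 0.014210370369255543), 74.75432586669922) 0.15986340297320079
bow 691 ((0.5967632532119751, 0.23952287435531616), (0.05608978495001793, 0.01314510963857174), 74.65575408935547) 0.1381947911540815Traceback (most recent call last):
  File "<stdin>", line 11, in <module>
  File "h.py", line 29, in lock
    O=cloud(im,W,(H>5)&(H<18)&(S>190)&(V>120)); O=O[(abs(O[:,2]-.134)<.007)]
                                                         ~^^^^^
IndexError: too many indices for array: array is 1-dimensional, but 2 were indexed
```

View pics/w2.png

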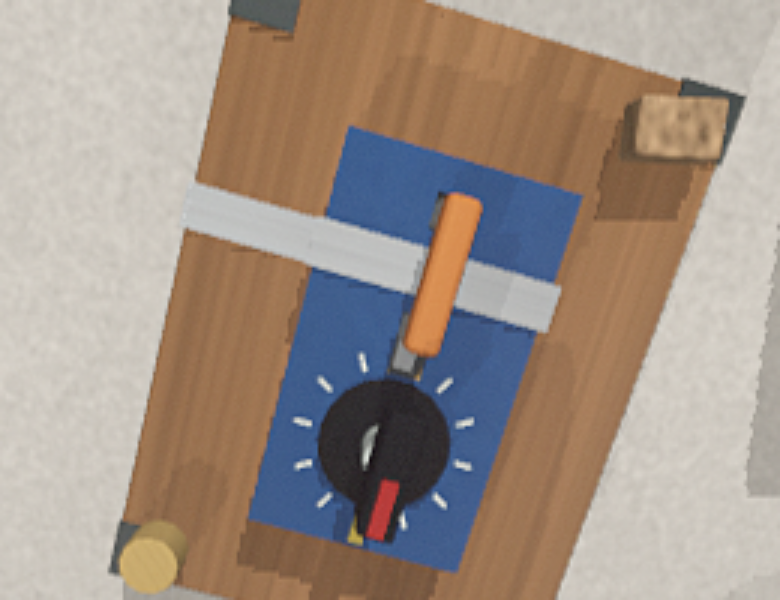

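The dial is in: the bar is at 74.75° and the bow at 74.66°, so they are parallel, and the pointer at (383,510) in the crop is over the yellow mark. Next I'll grip the bow and lift it slowly, watching the force.

Run:
```python
from h import *
x,y=.5967,.2395;q=ori(-15.3)
move_ptp([x,y,.20],q)
move_linear([x,y,.119],rate=.08)
print(np.round(get_ft_force(),1),get_tool_pos())
gripper_to(0.0)
print("w",get_grip_width(),get_gripper_force())
f0=np.array(get_ft_force());print(f0.round(1))
for dz in (.002,.006,.012,.02,.03,.045):
    move_linear([x,y,.119+dz],rate=.04)
    f=np.array(get_ft_force());print(dz,np.round(get_tool_pos(),4),f.round(1),round(get_grip_width(),4))
    if abs((f-f0)[2])>15: print("STOP");break
print(get_time_s())
```

```text
[ 0.7  0.6 -0.1] [0.59708375 0.23967477 0.11959369]
w 0.012922291615180437 29.99918907880783
[-0.8  0.2  2.1]
0.002 [0.5965 0.2394 0.1208] [ 0.2 -0.6 -1.4] 0.013
0.006 [0.5968 0.2396 0.1253] [ 0.3 -0.2 -1.1] 0.0129
0.012 [0.597  0.2396 0.1315] [ 0.2 -0.1 -1.4] 0.0132
0.02 [0.5969 0.2396 0.1394] [-0.6 -0.1 -1.3] 0.0129
0.03 [0.5969 0.2396 0.1494] [-0.8 -0.1 -2.2] 0.0127
0.045 [0.5968 0.2395 0.1643] [-0.4 -0.3 -1.8] 0.0128
12.7417
```

The shackle came free with only about 2 N of load. I'll carry it over and check the mat from close up.

Run:
```python
from h import *
q=ori(-15.3)
move_linear([.5967,.2395,.28],q,rate=.15)
move_ptp([.56,-.22,.28],q)
dwell(.3)
im,W=wrist();save(im,"w3.png")
h=cv2.cvtColor(im["color"],cv2.COLOR_RGB2HSV)
for r in outline_of(im,"mat")[:3]:
    C=cloud(im,W,r["mask"]);C=C[abs(C[:,2]-.004)<.01]
    print("mat",round(r["p"],2),r["uv"],len(C),cv2.minAreaRect(C[:,:2].astype(np.float32)) if len(C) else 0)
for r in tip_of(im,"mat")[:3]: print(r["p"],r["uv"],plane(im,*r["uv"],.004,W))
print(get_time_s(),get_grip_width())
```

```text
mat 0.71 [119.5, 210.6] 9339 ((0.3206411302089691, -0.20784682035446167), (0.15165559947490692, 0.15289689600467682), 0.1344035267829895)
mat 0.64 [282.8, 152.9] 10734 ((0.5798313617706299, -0.1972203254699707), (0.15406563878059387, 0.1544608324766159), 73.5565414428711)
0.91 [117.3, 209.4] [ 0.320086  -0.2017247  0.004    ]
0.58 [281.8, 160.9] [ 0.58015765 -0.19692076  0.004     ]
15.8 0.012473625171920947
```

View pics/w3.png

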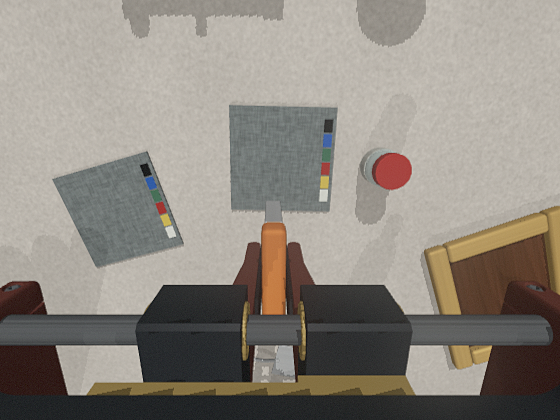

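The shackle hangs upright in the jaws at (273,265). The target mat is at (283,158), with the jar beyond it at (385,170). The mat's centre works out at (0.580,-0.196).

Run:
```python
from h import *
q=ori(-15.3)
move_linear([.580,-.196,.28],q,rate=.12)
move_linear([.580,-.196,.147],rate=.1)
dwell(1)
print(np.round(get_tool_pos(),4),np.round(get_eef_rot(),3),np.array(q).round(3),get_grip_width(),get_ft_force(),get_time_s(),np.abs(get_dq()).max())
b=get_image("side");save(b,"side2.png",(160,130,360,330,3))
a=get_image("scene")
for n,im in(("scene",a),("side",b)):
    for r in tip_of(im,"shackle_grip")[:2]: print(n,r["p"],r["uv"],unproj(im,*r["uv"]).round(3))
h=cv2.cvtColor(b["color"],cv2.COLOR_RGB2HSV)
```

```text
[ 0.58  -0.196  0.147] [ 0.795  0.607 -0.    -0.   ] [0.795 0.607 0.    0.   ] 0.012873168353845334 [-0.27397884  0.31110876 -1.45354859] 18.6917 0.001568530551149595
scene 0.58 [226.9, 171.6] [ 0.59  -0.186  0.163]
side 0.51 [270.1, 167.6] [ 0.579 -0.191  0.167]
```

View pics/side2.png

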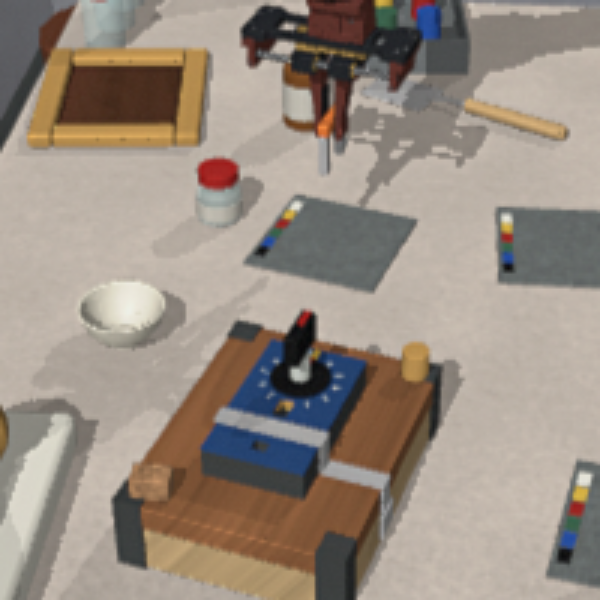

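The side view shows the shackle held upright over the mat, with its leg ends at (323,172) and (338,150). The dial pointer is still at the mark, and the jar, bowl, weight and cork block haven't moved.

```bash
python3 -c "
from workcell import *
print(job_done())"
```

```text
the job is handed in; nothing more can be done
None
```

I turned the dial two clicks clockwise to the mark and pulled the shackle straight up with only about 2 N of load. I handed the job in at about 19 s, with the shackle held upright and its legs about 10 cm above the middle of the farthest mat.

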